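# Check the treadle and snap the battery cover onto an effects unit

### The job

The guitar effects unit on the bench has a fresh battery: first push its sprung treadle all the way down to its stop and let it spring right back up. Then take the loose dark battery cover by its grip rib, put it over the open battery well the right way up and press it down until it snaps home, flat on the unit all round. Finish while still holding the cover pressed down firmly with the gripper (about 10 N), and leave the other things on the bench where they are.

Things in the scene. Friction and masses are not known exactly. Their poses are not given: they have to be found in the camera images.
- unit: guitar effects unit, a grey metal box 260 (x) x 290 (y) x 60 mm high, fixed to the bench. Origin: centre of its underside; own x points away from the robot at yaw 0, y left, z up. Treadle on its +y half, open battery well on its -y half; three control knobs, 18 mm across, 12 mm high, on the top face at x = +100 mm, y = -30, -70, -110 mm
- well (a point): centre of the battery well's mouth, level with the unit's top face (60 mm above the bench), at x = -10, y = -70 mm from the unit's origin; axes as the unit. Opening 78 mm (x) x 54 mm (y), 52 mm deep, a battery at the bottom. In the middle of each long wall (+y and -y) a round sprung catch sticks 7 mm into the opening, 6 mm below the top face
- treadle (a joint): treadle angle in rad: 0 = up at rest, 0.20 = down on its stop. Flat dark plate with rubber tread, 205 mm long, 84 wide, hinged at its far (+x) end about the unit's y axis (axis at x = 105, z = 77 mm, plate's middle at y = 78 mm, unit frame); at rest it rises towards the robot at 0.22 rad. A spring pushes it up, at the toe about 2.5 N at first and 6 N at the stop; let go, it springs back
- treadle_toe (a point): point on top of the tread near the treadle's free (toe) end, where to push, 175 mm from the hinge, 124 mm above the bench at rest and about 35 mm lower when down; moves with the treadle. With the treadle up its z axis leans 0.22 rad from the vertical
- cover: loose battery cover, dark grey plastic, about 60 g, standing upright on its skirt. Origin: centre of the skirt's underside; z up. Skirt 68 mm (x) long, 24 high, its two long sides widening from 32 mm at the bottom to a bead 46 mm wide 11 mm up. On it a plate 90 (x) x 68 (y) x 4 mm, underside 24 mm above the origin. Fits the well either way round, its x axis along the unit's x axis
- cover_rib (a point): middle of the top of the cover's grip rib, 50 mm above the cover's origin; axes as the cover. The rib stands on the middle of the plate: 16 mm thick (x), 44 mm long (y), 22 mm tall
- cover_plate (a point): middle of the underside of the cover's plate, 24 mm above the cover's origin; meets well when home. Going in, the skirt first touches the catches with this point 14 mm above well; pressing takes up to about 12 N, then suddenly drops some 7 mm above the well and the catches pull the cover home
- jar: bystander: closed amber glass jar 68 mm across, 85 mm high; origin under its centre
- driver: bystander: screwdriver lying on the bench; origin under its middle
- pickup: bystander: steel guitar pickup 38 x 84 x 18 mm; origin under its centre
- deck: the unit's right part (y = -145 to +20 mm), the flat-topped metal deck round the battery well on which the cover's plate comes to lie; fixed to the unit, same origin and axes as the unit
Things that resemble listed ones, but are neither listed nor needed, are in the scene too. Leave any pink or purple look-alike of the cover alone.

How it is judged:
On the way, in this order (a step that is already met when the one before it is completed fails the run):
1. the treadle is down on its stop (value of joint treadle above 0.185 rad), for 0.1 s.
2. the treadle has sprung back up (value of joint treadle below 0.03 rad), for 0.1 s.
3. the cover has snapped home over the well (z of cover in the frame of well below -0.022 m and horizontal distance between cover and well below 0.008 m and angle between cover's own z axis and vertical below 0.08 rad), for 0.1 s.
At the end, for the whole second after the job is handed in: the cover lies home on the unit: origin within 2 mm of its final height and 8 mm of the well's centre, tilted under 0.08 rad, along the unit within 0.2 rad, at rest; the fingers touch it and it is pressed down on the deck round the well with over 4 N; the treadle is up (under 0.03 rad) (all of step 3 and angle between the x axis of cover and the x axis of unit, either way round below 0.2 rad and contact force between cover and the fingers above 3 N and contact force between cover and deck above 4 N and linear speed of cover below 0.02 m/s and value of joint treadle below 0.03 rad); the arm keeps its last pose, push and grip.
It fails at once if the jar is disturbed (distance of jar from where it was at the start of the episode above 0.02 m).
It fails at once if the screwdriver is disturbed (distance of driver from where it was at the start of the episode above 0.02 m).
It fails at once if the pickup is disturbed (distance of pickup from where it was at the start of the episode above 0.02 m).
It also fails if it takes over 70 s, if anything falls off the work surface, if the arm or the gripper's body presses on something with over 40 N, if the wrist force passes 120 N, or if a joint passes its speed limit or range.

### The arm

A 6-joint arm with a two-finger parallel gripper is mounted at the origin on the work surface. World frame = base frame: x ahead of the robot, y to its left, z up, the work surface at z = 0. Lengths are in m, angles in rad, forces in N, time in s.
With the tool pointing down it reaches from about 0.4 to 0.925 m from the base axis. Payload 3.4 kg.
Tool frame: the origin (TCP) lies at the very end of the fingers, on their centre line; the grasp point (between the pads) lies 19 mm behind it (r.tcp_to_grasp is the distance from the TCP to the grasp point, in m); z points along the fingers, y is the direction in which the jaws open and shut (so a half turn about z gives the same grasp; the last joint's range is limited). The gripper opens to 85 mm and grips with 20 to 120 N. Pads are 22 mm wide; open, the fingers measure 114 mm over their backs; the gripper's body (76 mm by 85 mm) begins 54 mm behind the grasp point. The pads swing forward as they close: fully open they stand 13 mm farther back than shut.
Start: joints at [-1.413, 0.307, 1.506, -0, 1.328, -0.073], TCP at [0.132, -0.56, 0.231] pointing down, gripper open.
Joint ranges: [-3.12, 3.12], [-1.05, 2.28], [0.14, 2.33], [-1.42, 4.57], [0.1, 2.73], [-2.68, 2.68]. Speed limits (rad/s): [2.57, 2.57, 3.14, 3.14, 3.14, 3.14].

### API

Orientations are given as a 3x3 rotation matrix whose columns are the frame's x, y, z axes.
In Python, from rig import r gives the robot as it stands.
- The arm moves only by the shell command python3 -m pendant 'ROWS'. ROWS is JSON, a list of rows, each an object with "jaw": the closure, from 0 (fully open) to 1 (shut); "slide": the shift along the tool's x, y, z in cm, a list of three; "turn": the turn about the tool's z in degrees. A call has 1 to 5 rows; each row is the pose to reach, as a shift and turn from the pose commanded when the call began, along the tool's axes at that moment; what a row does not reach only later rows make up. A row lasts 1/12 s, in which the tool goes at most 41.7 mm and 7.16 degrees, less where a joint would pass 70% of its speed; a pose out of reach is approached as far as the arm can. A call with a gripper value outside its range is refused whole. The fingers move at their own pace and stop on an object; the grip force is fixed at half the most. Time passes only in rows, so rows that repeat a pose let the fingers close. It gives the time, the measured TCP pose, the force and the opening at its end, in the units of the state.
- r.get_obs(): the state, without advancing time (a new reading comes with each control period).
- r.capture(name): name is "scene" or "top" or "wrist"; returns a dict with "image" (400x640x3 uint8, blue, green, red), "range_z" (400x640 float32, m along the optical axis (not along the pixel's ray), 0 where there is no reading), "fx", "fy", "cx", "cy" (pixels), "distortion" ([k1, k2, p1, p2, k3] as OpenCV has them; the pictures are not rectified), "R" (3x3) and "t" (3): a world point X has camera coordinates R X + t. Camera axes: x right, y down, z forward; pixel columns grow to the right and rows downward; lengths in m; the calibration is good to about 2 mm. A picture is of the moment at which its call begins.
- r.finish_job(): hands the job in, once; it reports no verdict.
The state is a dict: "time_s": time; "qpos": joint angles; "joint_vel": joint speeds; "effort": joint torques, N m; "eef_pos": TCP position; "ee_rot": TCP orientation; "ft_force": force on the tool from outside, world axes, zero at the start; "wrist_torque": the same for the moment, N m; "finger_gap": finger opening in m.
Only numpy, scipy, OpenCV 4.12 (cv2) and the standard library are available. Lean on these libraries where they do the work, as an engineer would, in place of code of your own. Each camera call takes 0.05 s, during which the arm holds its last target.

## Working session

There is one attempt and no reset: what is moved stays moved. The work goes in short steps, Python scripts to look and compute and a shell command to move; the robot and the scene stay as the last step left them, time stands still between calls to the robot, and variables do not carry over. Pictures are saved under pics/ and viewed, and the job is handed in when it is done.

```bash
ls; mkdir -p pics; python3 - <<'E'
from rig import r
import cv2,numpy as np
o=r.get_obs();print(o['time_s'],o['eef_pos'],o['ee_rot'],o['finger_gap'],r.tcp_to_grasp)
for n in("scene","top","wrist"):
    c=r.capture(n);cv2.imwrite(f"pics/{n}0.png",c["image"]);np.savez(f"{n}0.npz",**c)
    print(n,c["fx"],c["cx"],c["distortion"],np.round(c["R"],3).tolist(),c["t"],(c["range_z"]>0).mean())
E
```

```text
pics
0.0 [ 0.13140979 -0.55907162  0.23037649] [[ 9.73480688e-01  2.28768977e-01 -3.24062179e-04]
 [ 2.28769159e-01 -9.73478602e-01  2.02095797e-03]
 [ 1.46864889e-04 -2.04149899e-03 -9.99997905e-01]] 0.08535031045711856 0.0187
scene 486.8210434585386 315.8912091132484 [0.03070038 0.         0.         0.         0.        ] [[-0.5, 0.866, 0.01], [0.506, 0.301, -0.809], [-0.703, -0.399, -0.588]] [ 0.29395345 -0.15869011  1.8804842 ] 0.99588671875
top 399.9288829094395 311.704110398705 [0.01553749 0.         0.         0.         0.        ] [[-0.011, -1.0, -0.003], [-0.999, 0.011, -0.047], [0.047, 0.002, -0.999]] [-0.04643657  0.51703824  1.33622927] 0.99592578125
wrist 281.01812969365574 316.6021801070971 [-0.010646  0.        0.        0.        0.      ] [[0.228, -0.974, -0.001], [-0.934, -0.219, 0.282], [-0.275, -0.063, -0.959]] [-0.57330788 -0.03744987  0.37888926] 0.99602734375
```

View pics/top0.png

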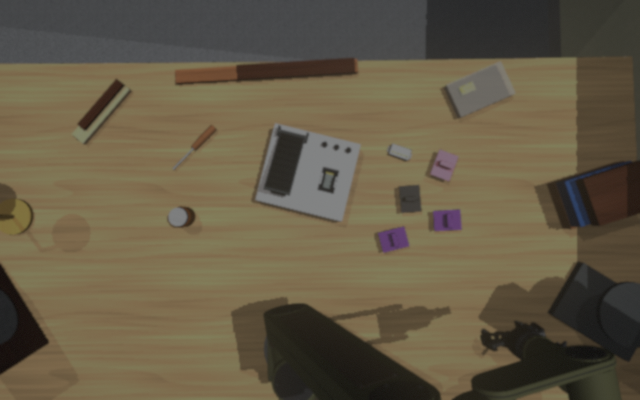

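View pics/scene0.png

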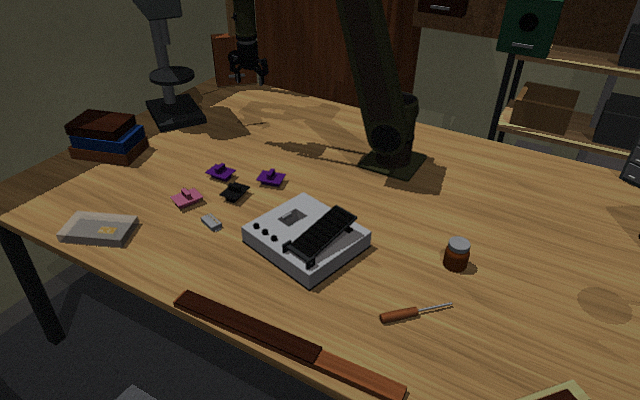

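View pics/wrist0.png

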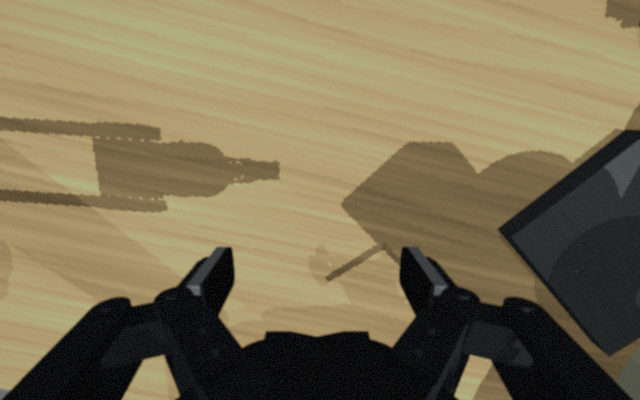

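The top view shows four cover-like things: dark grey at (409,198), purple at (393,239) and (447,220), and pink at (443,166). The small light-grey block at (400,152) is the pickup. The description says dark grey, so I choose (409,198) and check it in a close crop.

```bash
cat > h.py <<'E'
import numpy as np,cv2
def ray(c,uv,z):
    K=np.array([[c["fx"],0,c["cx"]],[0,c["fy"],c["cy"]],[0,0,1.]])
    p=cv2.undistortPoints(np.array(uv,float).reshape(-1,1,2),K,np.array(c["distortion"],float)).reshape(-1,2)
    d=np.c_[p,np.ones(len(p))]@c["R"]; o=-c["R"].T@c["t"]
    return o+d*((z-o[2])/d[:,2])[:,None]
def proj(c,X):
    K=np.array([[c["fx"],0,c["cx"]],[0,c["fy"],c["cy"]],[0,0,1.]])
    return cv2.projectPoints(np.array(X,float).reshape(-1,1,3),cv2.Rodrigues(c["R"])[0],c["t"].astype(float),K,np.array(c["distortion"],float))[0].reshape(-1,2)
def cloud(c):
    K=np.array([[c["fx"],0,c["cx"]],[0,c["fy"],c["cy"]],[0,0,1.]])
    h,w=c["range_z"].shape; u,v=np.meshgrid(np.arange(w),np.arange(h))
    p=cv2.undistortPoints(np.stack([u,v],-1).reshape(-1,1,2).astype(float),K,np.array(c["distortion"],float)).reshape(-1,2)
    P=np.c_[p,np.ones(len(p))]*c["range_z"].reshape(-1,1)
    return ((P-c["t"])@c["R"]).reshape(h,w,3)
E
python3 - <<'E'
from h import *
t=np.load("top0.npz");s=np.load("scene0.npz")
a=cv2.resize(t["image"][110:265,240:480],None,fx=3.3,fy=3.3,interpolation=cv2.INTER_CUBIC)
cv2.imwrite("pics/topc.png",cv2.convertScaleAbs(a,alpha=1.6))
a=cv2.resize(s["image"][150:290,160:380],None,fx=3.6,fy=3.6,interpolation=cv2.INTER_CUBIC)
cv2.imwrite("pics/scenec.png",cv2.convertScaleAbs(a,alpha=1.8))
P=cloud(t)
for n,(u,v) in dict(cov=(409,192),covrib=(409,198),deck=(345,190),bench=(380,190),pick=(400,152)).items(): print(n,P[v,u])
# unit: height > .03 mask
z=P[...,2]
m=((z>.04)&(z<.075)).astype(np.uint8);m[:110]=0;m[235:]=0;m[:,:240]=0;m[:,375:]=0
pts=P[m>0][:,:2].astype(np.float32)
R=cv2.minAreaRect(pts);print(R,cv2.boxPoints(R))
# bright mask on top plane
g=t["image"].min(2)
hsv=cv2.cvtColor(t["image"],cv2.COLOR_BGR2HSV)
m=((hsv[...,1]<50)&(hsv[...,2]>90)).astype(np.uint8);m[:110]=0;m[235:]=0;m[:,:240]=0;m[:,375:]=0
c=max(cv2.findContours(m,0,2)[0],key=cv2.contourArea)
w=ray(t,c.reshape(-1,2),.06)[:,:2].astype(np.float32)
R=cv2.minAreaRect(w);print(R);print(cv2.boxPoints(R))
E
```

```text
cov [ 0.51672374 -0.37539485  0.02944767]
covrib [ 0.49610173 -0.36992737  0.05032274]
deck [ 0.52423223 -0.16076978  0.05660701]
bench [ 0.52615226 -0.28476168 -0.00283715]
pick [ 0.65239403 -0.3507871   0.01826998]
((0.5856046676635742, -0.03953368961811066), (0.290687620639801, 0.25965163111686707), 75.3621597290039) [[ 0.42326307 -0.14735192]
 [ 0.6744871  -0.21296808]
 [ 0.74794626  0.06828454]
 [ 0.49672222  0.1339007 ]]
((0.5848402976989746, -0.03934410214424133), (0.2938133180141449, 0.2629547119140625), 75.41315460205078)
[[ 0.4206028  -0.14840332]
 [ 0.67508173 -0.21462771]
 [ 0.7490778   0.06971511]
 [ 0.49459887  0.13593951]]
```

View pics/topc.png

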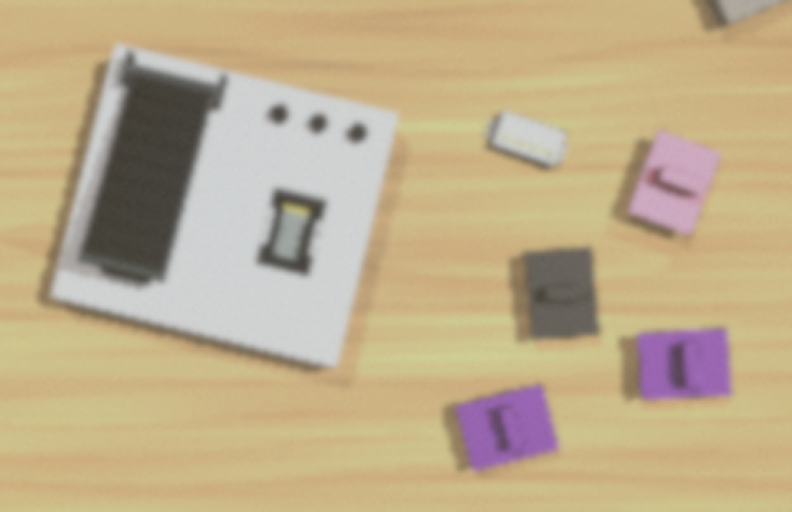

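View pics/scenec.png

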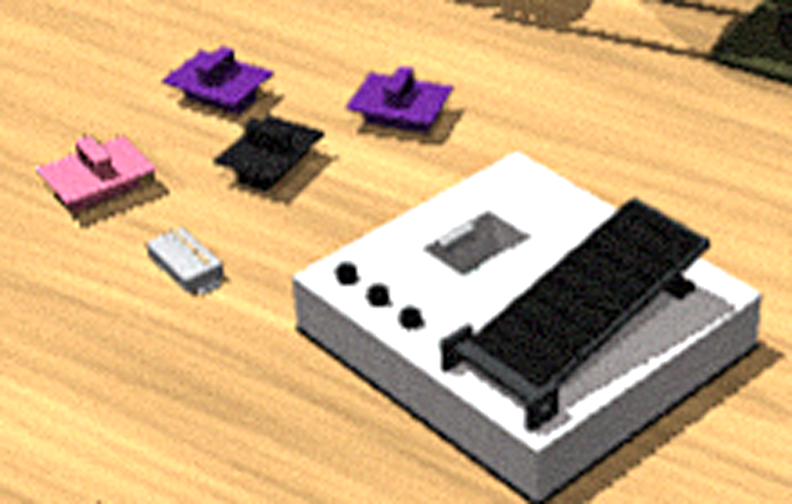

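The crops show the dark cover standing upright on its skirt, rib up, at top (409,198), with a yaw of only a few degrees. The unit's yaw is about -14.6° and its well opening is at top (329,180).

```bash
cat > geo.py <<'E'
import numpy as np
from h import *
U=np.array([.585,-.0395]);yaw=np.radians(-14.6)
Rz=lambda a:np.array([[np.cos(a),-np.sin(a)],[np.sin(a),np.cos(a)]])
uw=lambda x,y:U+Rz(yaw)@np.array([x,y])
well=uw(-.01,-.07);toe=uw(-.065,.078)
def go(o,xyz):
    d=np.array(xyz)-o["eef_pos"];return np.round(100*o["ee_rot"].T@d,2)
E
python3 - <<'E'
from geo import *
from rig import r
t=np.load("top0.npz");P=cloud(t)
print("well",well,"toe",toe)
for X in ([*well,.06],[*toe,.124]):
    u,v=np.round(proj(t,X)[0]).astype(int);print(u,v,P[v,u])
hsv=cv2.cvtColor(t["image"],cv2.COLOR_BGR2HSV)
z=P[...,2]
m=((z>.012)).astype(np.uint8);m[:183]=0;m[215:]=0;m[:,:394]=0;m[:,424:]=0
p=P[m>0];R=cv2.minAreaRect(p[(p[:,2]<.04)][:,:2].astype(np.float32));print(m.sum(),R,cv2.boxPoints(R))
m2=p[p[:,2]>.042];print("rib",len(m2),m2.mean(0))
print(go(r.get_obs(),[*toe,.18]))
E
```

```text
well [ 0.55767805 -0.10471895] toe [0.54176031 0.05236582]
328 180 [ 0.55996314 -0.1069761   0.02603548]
278 184 [0.54129853 0.05155373 0.12585671]
553 ((0.4951566159725189, -0.37728533148765564), (0.08948159962892532, 0.06878754496574402), 4.452541828155518) [[ 0.44788074 -0.34646872]
 [ 0.45322096 -0.4150487 ]
 [ 0.5424325  -0.40810195]
 [ 0.53709227 -0.33952197]]
rib 71 [ 0.49211877 -0.35349573  0.14134632]
[ 53.94 -50.15   5.14]
```

```bash
python3 -m pendant '[{"jaw":1,"slide":[3,-2.8,0],"turn":0},{"jaw":1,"slide":[6,-5.6,0],"turn":0},{"jaw":1,"slide":[9,-8.4,0],"turn":0},{"jaw":1,"slide":[12,-11.2,0],"turn":0},{"jaw":1,"slide":[15,-14,0],"turn":0}]'
python3 -m pendant '[{"jaw":1,"slide":[3,-2.8,0],"turn":0},{"jaw":1,"slide":[6,-5.6,0],"turn":0},{"jaw":1,"slide":[9,-8.4,0],"turn":0},{"jaw":1,"slide":[12,-11.2,0],"turn":0},{"jaw":1,"slide":[15,-14,0],"turn":0}]'
```

```text
time_s: 0.57
eef_pos: [0.2459, -0.3873, 0.231]
ee_rot: [[0.974, 0.228, -0.0], [0.228, -0.974, 0.001], [0.0, -0.001, -1.0]]
ft_force: [1.0, -0.5, -0.3]
finger_gap: 0.0256
time_s: 0.98
eef_pos: [0.36, -0.2167, 0.2314]
ee_rot: [[0.974, 0.228, 0.0], [0.228, -0.974, -0.0], [0.0, 0.0, -1.0]]
ft_force: [1.0, -0.4, 0.0]
finger_gap: -0.0
```

```bash
python3 -m pendant '[{"jaw":1,"slide":[3,-2.8,0],"turn":0},{"jaw":1,"slide":[6,-5.6,0],"turn":0},{"jaw":1,"slide":[9,-8.4,0],"turn":0},{"jaw":1,"slide":[12,-11.2,0],"turn":0},{"jaw":1,"slide":[15,-14,0],"turn":0}]'
python3 - <<'E'
from geo import *
from rig import r
o=r.get_obs();print(o['eef_pos'],go(o,[*toe,.14]))
E
```

```text
time_s: 1.4
eef_pos: [0.474, -0.0459, 0.2313]
ee_rot: [[0.973, 0.229, -0.0], [0.229, -0.973, -0.0], [-0.0, 0.0, -1.0]]
ft_force: [1.1, -0.2, 0.0]
finger_gap: 0.0002
[ 0.47400273 -0.04589583  0.23127211] [ 8.85 -8.01  9.13]
```

```bash
python3 -m pendant '[{"jaw":1,"slide":[3,-2.7,0],"turn":0},{"jaw":1,"slide":[6,-5.4,0],"turn":0},{"jaw":1,"slide":[8.8,-8,1],"turn":0},{"jaw":1,"slide":[8.8,-8,5],"turn":0},{"jaw":1,"slide":[8.8,-8,9.1],"turn":0}]'
python3 -m pendant '[{"jaw":1,"slide":[0,0,0],"turn":0},{"jaw":1,"slide":[0,0,1],"turn":0},{"jaw":1,"slide":[0,0,2],"turn":0}]'
python3 - <<'E'
from geo import *
from rig import r
c=r.capture("scene");cv2.imwrite("pics/s1.png",cv2.convertScaleAbs(cv2.resize(c["image"][120:300,200:440],None,fx=3.3,fy=3.3),alpha=1.8))
E
```

```text
time_s: 1.82
eef_pos: [0.5448, 0.0525, 0.1412]
ee_rot: [[0.973, 0.233, 0.008], [0.233, -0.973, 0.0], [0.008, 0.001, -1.0]]
ft_force: [0.2, -0.6, -1.2]
finger_gap: 0.0001
time_s: 2.07
eef_pos: [0.5421, 0.0499, 0.1214]
ee_rot: [[0.974, 0.228, 0.002], [0.228, -0.974, 0.0], [0.002, 0.0, -1.0]]
ft_force: [-1.9, 0.3, 3.6]
finger_gap: -0.0001
```

View pics/s1.png

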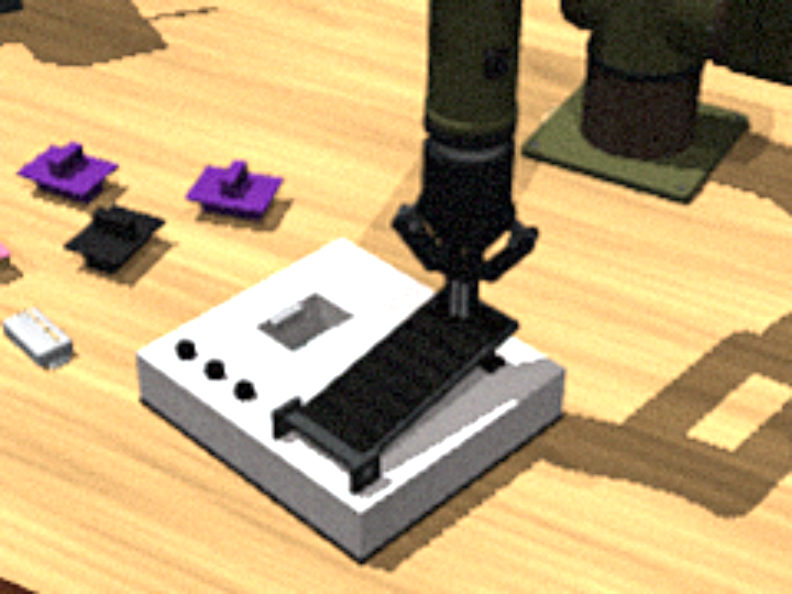

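The fingertips are in contact on the tread near the toe, around (460,310) in the crop. Next I push down in small steps.

```bash
python3 -m pendant '[{"jaw":1,"slide":[0,0,0.8],"turn":0},{"jaw":1,"slide":[0,0,1.6],"turn":0},{"jaw":1,"slide":[0,0,2.4],"turn":0},{"jaw":1,"slide":[0,0,2.9],"turn":0}]'
python3 -m pendant '[{"jaw":1,"slide":[0,0,0.2],"turn":0},{"jaw":1,"slide":[0,0,0.4],"turn":0},{"jaw":1,"slide":[0,0,0.6],"turn":0},{"jaw":1,"slide":[0,0,0.6],"turn":0}]'
```

```text
time_s: 2.45
eef_pos: [0.5406, 0.0501, 0.0914]
ee_rot: [[0.974, 0.228, 0.0], [0.228, -0.974, 0.001], [0.0, -0.001, -1.0]]
ft_force: [-2.7, 2.0, 5.6]
finger_gap: 0.0003
time_s: 2.78
eef_pos: [0.5405, 0.0502, 0.0892]
ee_rot: [[0.973, 0.229, 0.001], [0.229, -0.973, 0.0], [0.001, -0.0, -1.0]]
ft_force: [-10.4, 1.3, 31.2]
finger_gap: -0.0
```

31 N against a hard stop, so it's down. I hold it briefly, then lift away.

```bash
python3 -m pendant '[{"jaw":1,"slide":[0,0,-0.2],"turn":0},{"jaw":1,"slide":[0,0,-0.3],"turn":0},{"jaw":1,"slide":[0,0,-1.5],"turn":0},{"jaw":1,"slide":[0,0,-4],"turn":0},{"jaw":1,"slide":[0,0,-8],"turn":0}]'
python3 -m pendant '[{"jaw":0.5,"slide":[0,0,-2],"turn":0},{"jaw":0.4,"slide":[0,0,-3],"turn":0},{"jaw":0.4,"slide":[0,0,-3],"turn":0}]'
python3 - <<'E'
from geo import *
from rig import r
c=r.capture("scene");cv2.imwrite("pics/s2.png",cv2.convertScaleAbs(cv2.resize(c["image"][120:300,200:440],None,fx=3.3,fy=3.3),alpha=1.8))
E
```

```text
time_s: 3.2
eef_pos: [0.5391, 0.0495, 0.1632]
ee_rot: [[0.974, 0.229, -0.006], [0.229, -0.974, -0.001], [-0.006, -0.001, -1.0]]
ft_force: [0.1, -0.3, -0.4]
finger_gap: 0.0001
time_s: 3.45
eef_pos: [0.5429, 0.0498, 0.1978]
ee_rot: [[0.974, 0.229, 0.006], [0.229, -0.974, -0.0], [0.006, 0.002, -1.0]]
ft_force: [0.3, 0.4, 0.0]
finger_gap: 0.036
```

View pics/s2.png

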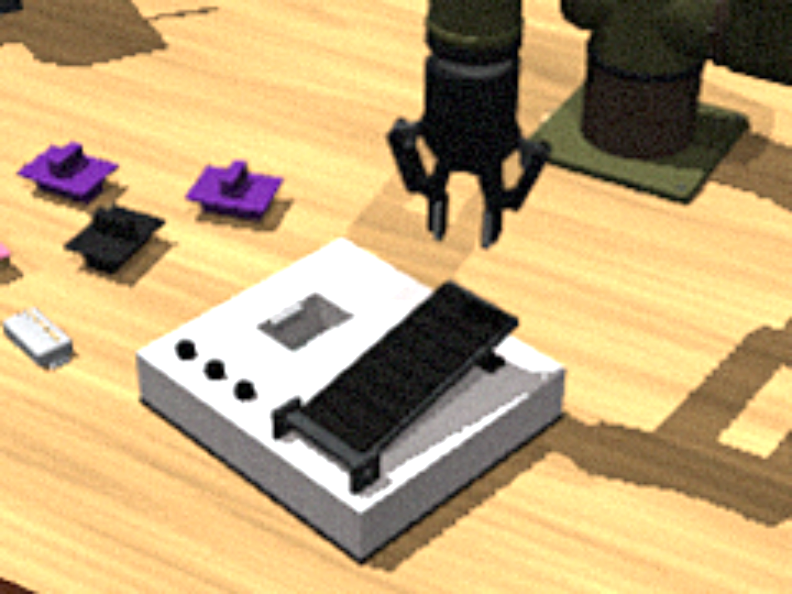

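```bash
python3 -m pendant '[{"jaw":0.2,"slide":[-1.3,3.7,0],"turn":-7},{"jaw":0,"slide":[-2.6,7.4,0],"turn":-14},{"jaw":0,"slide":[-3.9,11.1,0],"turn":-21},{"jaw":0,"slide":[-5.2,14.8,0],"turn":-28},{"jaw":0,"slide":[-6.5,18.5,0],"turn":-35}]'
python3 - <<'E'
from geo import *
from rig import r
o=r.get_obs();print(o['qpos'],go(o,[.4955,-.377,.19]))
E
```

```text
time_s: 3.92
eef_pos: [0.519, -0.1374, 0.1926]
ee_rot: [[0.694, 0.72, -0.004], [0.72, -0.694, 0.001], [-0.002, -0.004, -1.0]]
ft_force: [1.0, 0.8, 0.8]
finger_gap: 0.0855
[-3.37440827e-01  2.89954421e-01  1.63796379e+00 -1.21028630e-04
  1.21827556e+00  4.29090515e-01] [-18.89  14.92   0.23]
```

```bash
python3 -m pendant '[{"jaw":0,"slide":[-3,2.5,0],"turn":-7},{"jaw":0,"slide":[-6,5,0],"turn":-14},{"jaw":0,"slide":[-9,7.5,0],"turn":-21},{"jaw":0,"slide":[-12,10,0],"turn":-28},{"jaw":0,"slide":[-15,12.5,0],"turn":-35}]'
python3 - <<'E'
from geo import *
from rig import r
o=r.get_obs();print(o['qpos'],go(o,[.4955,-.377,.17]))
E
```

```text
time_s: 4.33
eef_pos: [0.5039, -0.3321, 0.1922]
ee_rot: [[0.165, 0.986, -0.004], [0.986, -0.165, 0.003], [0.002, -0.004, -1.0]]
ft_force: [0.9, 0.8, -0.3]
finger_gap: 0.085
[-6.52673646e-01  3.79220886e-01  1.49679296e+00 -3.71313539e-05
  1.27048246e+00 -4.86744898e-01] [-4.57 -0.08  2.21]
```

```bash
python3 -m pendant '[{"jaw":0,"slide":[-2.4,0,0],"turn":-7},{"jaw":0,"slide":[-4.6,0,1],"turn":-14},{"jaw":0,"slide":[-4.6,0,2],"turn":-14},{"jaw":0,"slide":[-4.6,0,2],"turn":-14}]'
python3 - <<'E'
from geo import *
from rig import r
o=r.get_obs();print(o['eef_pos'],o['ee_rot'])
c=r.capture("wrist");np.savez("w1.npz",**c);cv2.imwrite("pics/w1.png",c["image"])
# cover: plate mid etc predicted
for a in ([.4955,-.377,.05],[.4955,-.377,.028]): print(proj(c,a))
E
```

```text
time_s: 4.67
eef_pos: [0.4952, -0.3758, 0.1702]
ee_rot: [[-0.068, 0.998, -0.006], [0.998, 0.068, 0.006], [0.006, -0.006, -1.0]]
ft_force: [-0.6, 1.1, -0.3]
finger_gap: 0.0856
[ 0.4951517  -0.37579473  0.17017532] [[-0.06842016  0.99763553 -0.00648344]
 [ 0.9976371   0.068458    0.00580648]
 [ 0.00623659 -0.00607084 -0.99996212]]
[[318.83674698 196.43255162]]
[[318.80272668 190.84192953]]
```

View pics/w1.png

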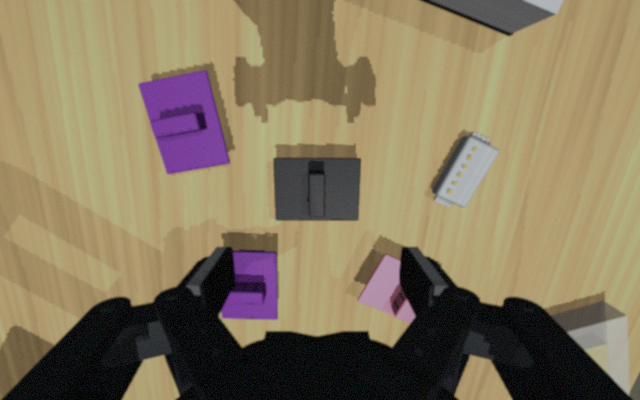

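```bash
python3 - <<'E'
from geo import *
from rig import r
c=np.load("w1.npz");im=c["image"]
P=cloud(c);z=P[...,2]
m=((im.max(2)<80)&(z>.018)).astype(np.uint8);m[:150]=0;m[228:]=0;m[:,:260]=0;m[:,375:]=0
m=cv2.morphologyEx(m,cv2.MORPH_OPEN,np.ones((3,3)))
k=max(cv2.findContours(m,0,2)[0],key=cv2.contourArea)
print(cv2.boundingRect(k),cv2.minAreaRect(k))
w=ray(c,k.reshape(-1,2),.028)[:,:2].astype(np.float32);R=cv2.minAreaRect(w);print(R)
q=(m>0)&(z>.044)&(z<.056);p=P[q];print(q.sum(),cv2.minAreaRect(p[:,:2].astype(np.float32)),np.median(p[:,2]))
print(go(r.get_obs(),[*R[0],.03]))
E
```

```text
(274, 158, 86, 62) ((316.5, 188.5), (61.0, 85.0), 90.0)
((0.4931296706199646, -0.3756502866744995), (0.08707880973815918, 0.06569768488407135), 3.9476747512817383)
647 ((0.49252283573150635, -0.37614595890045166), (0.015957551077008247, 0.04339982569217682), 4.222009658813477) 0.05009770373863054
[-0.14 -0.19 14.14]
```

```bash
python3 -m pendant '[{"jaw":0,"slide":[0,-0.1,4],"turn":0},{"jaw":0,"slide":[0,-0.2,8],"turn":0},{"jaw":0,"slide":[0,-0.2,11],"turn":0},{"jaw":0,"slide":[0,-0.2,13.5],"turn":0},{"jaw":0,"slide":[0,-0.2,13.9],"turn":0}]'
python3 -m pendant '[{"jaw":0.5,"slide":[0,0,0],"turn":0},{"jaw":1,"slide":[0,0,0],"turn":0},{"jaw":1,"slide":[0,0,0],"turn":0},{"jaw":1,"slide":[0,0,0],"turn":0},{"jaw":1,"slide":[0,0,0],"turn":0}]'
python3 -m pendant '[{"jaw":1,"slide":[0,0,0],"turn":0},{"jaw":1,"slide":[0,0,0],"turn":0},{"jaw":1,"slide":[0,0,0],"turn":0}]'
```

```text
time_s: 5.13
eef_pos: [0.4929, -0.372, 0.0312]
ee_rot: [[-0.073, 0.997, -0.008], [0.997, 0.073, 0.007], [0.008, -0.007, -1.0]]
ft_force: [-1.5, 0.7, 0.2]
finger_gap: 0.0849
time_s: 5.55
eef_pos: [0.497, -0.3773, 0.0382]
ee_rot: [[-0.072, 0.997, 0.003], [0.997, 0.072, -0.002], [-0.002, 0.002, -1.0]]
ft_force: [0.2, 0.4, -0.3]
finger_gap: 0.0256
time_s: 5.8
eef_pos: [0.4968, -0.3774, 0.0381]
ee_rot: [[-0.072, 0.997, 0.002], [0.997, 0.072, -0.002], [-0.002, 0.002, -1.0]]
ft_force: [-1.4, -0.1, 6.2]
finger_gap: 0.0142
```

```bash
python3 - <<'E'
from geo import *
from rig import r
o=r.get_obs();print(o['eef_pos'],o['ft_force'],o['finger_gap'])
c=r.capture("wrist");cv2.imwrite("pics/w2.png",cv2.convertScaleAbs(c["image"],alpha=2))
c=r.capture("scene");cv2.imwrite("pics/s3.png",cv2.convertScaleAbs(cv2.resize(c["image"][100:230,140:300],None,fx=4.5,fy=4.5),alpha=2))
E
```

```text
[ 0.49681842 -0.37738719  0.03807389] [-1.39396839 -0.08692858  6.20164944] 0.014191173695254293
```

View pics/w2.png

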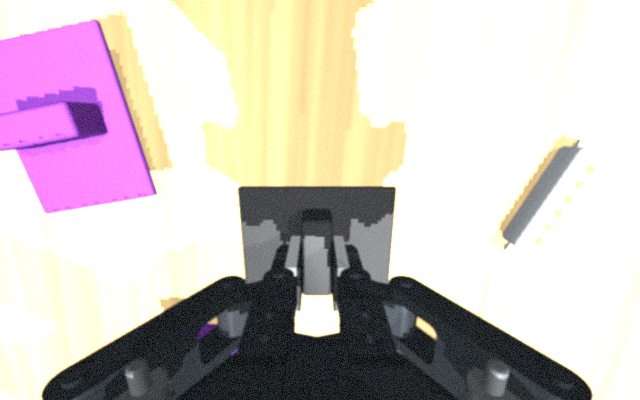

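View pics/s3.png

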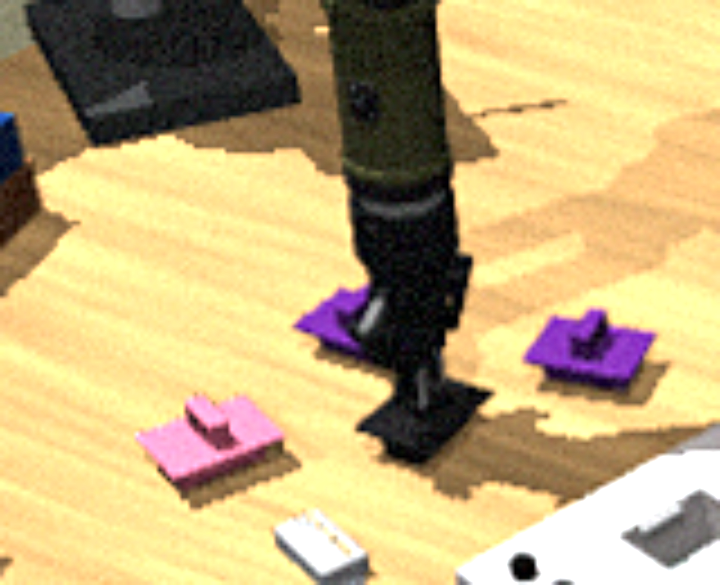

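The grip on the rib looks centred. The TCP settled at z = 38 mm, so only the top 12 mm of the rib is held. I'll reopen a little, go 6 mm lower and close again.

```bash
python3 -m pendant '[{"jaw":0.6,"slide":[0,0,0],"turn":0},{"jaw":0.6,"slide":[0,0,0],"turn":0},{"jaw":0.6,"slide":[0,0,0.3],"turn":0},{"jaw":0.6,"slide":[0,0,0.6],"turn":0},{"jaw":0.6,"slide":[0,0,0.6],"turn":0}]'
python3 -m pendant '[{"jaw":1,"slide":[0,0,0],"turn":0},{"jaw":1,"slide":[0,0,0],"turn":0},{"jaw":1,"slide":[0,0,0],"turn":0},{"jaw":1,"slide":[0,0,0],"turn":0},{"jaw":1,"slide":[0,0,0],"turn":0}]'
```

```text
time_s: 6.32
eef_pos: [0.4953, -0.3761, 0.0293]
ee_rot: [[-0.072, 0.997, -0.001], [0.997, 0.072, 0.001], [0.001, -0.001, -1.0]]
ft_force: [-0.2, -0.3, 0.9]
finger_gap: 0.0341
time_s: 6.73
eef_pos: [0.4958, -0.3765, 0.0302]
ee_rot: [[-0.072, 0.997, -0.0], [0.997, 0.072, 0.0], [0.0, -0.0, -1.0]]
ft_force: [-0.4, -0.2, -0.4]
finger_gap: 0.0146
```

```bash
python3 -m pendant '[{"jaw":1,"slide":[0,0,-1],"turn":0},{"jaw":1,"slide":[0,0,-4],"turn":0},{"jaw":1,"slide":[0,0,-8],"turn":0},{"jaw":1,"slide":[0,0,-11],"turn":0},{"jaw":1,"slide":[0,0,-12],"turn":0}]'
python3 - <<'E'
from geo import *
from rig import r
o=r.get_obs();print(o['qpos'],go(o,[*well,.14]),well)
c=r.capture("wrist");np.savez("w3.npz",**c);cv2.imwrite("pics/w3.png",cv2.convertScaleAbs(c["image"],alpha=1.8))
E
```

```text
time_s: 7.15
eef_pos: [0.4984, -0.3787, 0.1565]
ee_rot: [[-0.073, 0.997, 0.007], [0.997, 0.073, -0.006], [-0.007, 0.007, -1.0]]
ft_force: [0.6, -1.1, 0.4]
finger_gap: 0.0146
[-7.17195936e-01  4.32955859e-01  1.50466768e+00 -4.01574813e-06
  1.19436956e+00 -7.89813177e-01] [26.9   7.89  1.52] [ 0.55767805 -0.10471895]
```

View pics/w3.png

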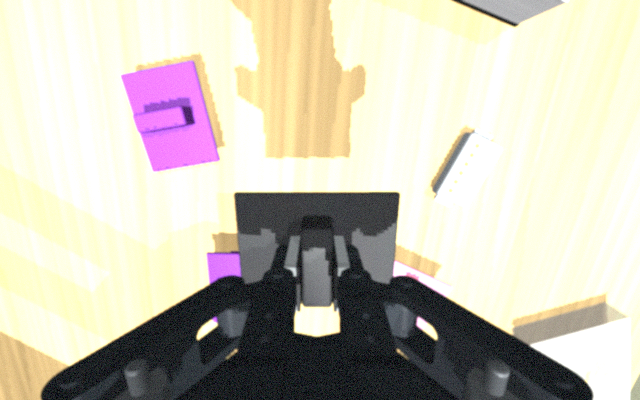

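The cover hangs level and square in the grip. The next move goes towards the well, stopping short for a look.

```bash
python3 -m pendant '[{"jaw":1,"slide":[3.5,1,0],"turn":4},{"jaw":1,"slide":[7,2.1,0],"turn":8},{"jaw":1,"slide":[10.5,3.1,0],"turn":12},{"jaw":1,"slide":[14,4.1,0],"turn":16},{"jaw":1,"slide":[16,4.7,0],"turn":18.8}]'
python3 -m pendant '[{"jaw":1,"slide":[0,0,0],"turn":0},{"jaw":1,"slide":[0,0,0],"turn":0}]'
python3 - <<'E'
from geo import *
from rig import r
o=r.get_obs();print(o['qpos'],go(o,[*well,.14]),well)
c=r.capture("wrist");np.savez("w4.npz",**c);cv2.imwrite("pics/w4.png",c["image"])
a=c["image"]
for x,y in ((-.039,-.027),(-.039,.027),(.039,.027),(.039,-.027)):
    p=proj(c,[*uw(-.01+x,-.07+y),.06])[0];print(p)
E
```

```text
time_s: 7.62
eef_pos: [0.53, -0.2095, 0.149]
ee_rot: [[0.255, 0.967, -0.003], [0.967, -0.255, 0.003], [0.002, -0.004, -1.0]]
ft_force: [-0.5, -0.4, -0.9]
finger_gap: 0.0144
time_s: 7.78
eef_pos: [0.5305, -0.2119, 0.1493]
ee_rot: [[0.249, 0.968, -0.002], [0.968, -0.249, 0.001], [0.0, -0.002, -1.0]]
ft_force: [-0.7, -0.3, -1.3]
finger_gap: 0.0148
[-4.53817772e-01  3.76095236e-01  1.62491465e+00 -3.62018793e-04
  1.14280431e+00 -2.01512793e-01] [11.06 -0.04  0.93] [ 0.55767805 -0.10471895]
[267.89748243 101.20852174]
[264.57075937  23.18746906]
[371.48588321  23.38620034]
[367.66874135 101.42839771]
```

View pics/w4.png

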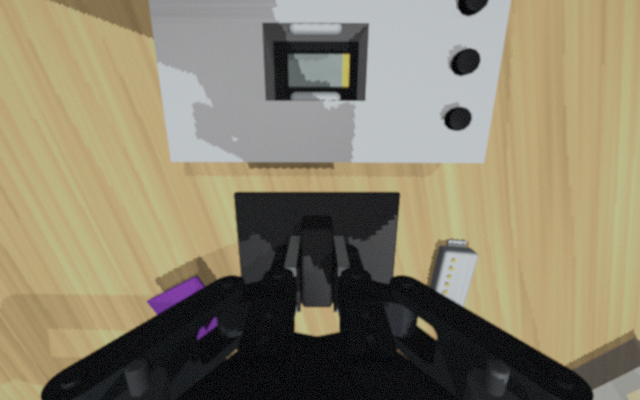

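The well's corners are at about (266,100), (263,23), (369,23) and (366,100), within 2 px of the prediction, and the unit's edges are parallel to the cover. Next I check the cover's offset in the hand from its front edge, then move over the well.

```bash
python3 - <<'E'
from geo import *
from rig import r
c=np.load("w4.npz");o=r.get_obs()
for s in(-.045,.045): print(proj(c,o["eef_pos"]+o["ee_rot"]@np.array([.034,s,0.002])))
P=cloud(c);print(P[205,250],P[205,385],P[195:199,316])
E
python3 -m pendant '[{"jaw":1,"slide":[3,0,0],"turn":0},{"jaw":1,"slide":[6.5,0,0],"turn":0},{"jaw":1,"slide":[9.5,-0.1,0],"turn":0},{"jaw":1,"slide":[11,-0.1,1],"turn":0},{"jaw":1,"slide":[11,-0.1,2],"turn":0}]'
python3 -m pendant '[{"jaw":1,"slide":[0,0,0],"turn":0},{"jaw":1,"slide":[0,0,0],"turn":0}]'
python3 - <<'E'
from geo import *
from rig import r
o=r.get_obs();print(go(o,[*well,.110]))
for n,b in(("scene",(120,300,200,440)),("top",(110,265,240,480))):
    c=r.capture(n);cv2.imwrite(f"pics/{n}5.png",cv2.convertScaleAbs(cv2.resize(c["image"][b[0]:b[1],b[2]:b[3]],None,fx=3.3,fy=3.3),alpha=1.8))
E
```

```text
[[235.57279966 193.17200025]]
[[404.27218879 193.3260735 ]]
[ 0.50097132 -0.17722468  0.14745041] [ 0.57165501 -0.19558556  0.14695937] [[ 0.53690719 -0.18070092  0.14742415]
 [ 0.53683008 -0.18101242  0.1482565 ]
 [ 0.53667024 -0.18162537  0.14797341]
 [ 0.53651211 -0.18223229  0.14772358]]
time_s: 8.25
eef_pos: [0.5591, -0.1055, 0.1302]
ee_rot: [[0.251, 0.968, 0.002], [0.968, -0.251, 0.001], [0.001, 0.001, -1.0]]
ft_force: [0.5, -0.1, -1.5]
finger_gap: 0.0145
time_s: 8.42
eef_pos: [0.5571, -0.1082, 0.1292]
ee_rot: [[0.254, 0.967, -0.003], [0.967, -0.254, -0.0], [-0.001, -0.002, -1.0]]
ft_force: [-0.2, -0.7, -1.1]
finger_gap: 0.0147
[ 0.36 -0.02  1.92]
```

View pics/scene5.png

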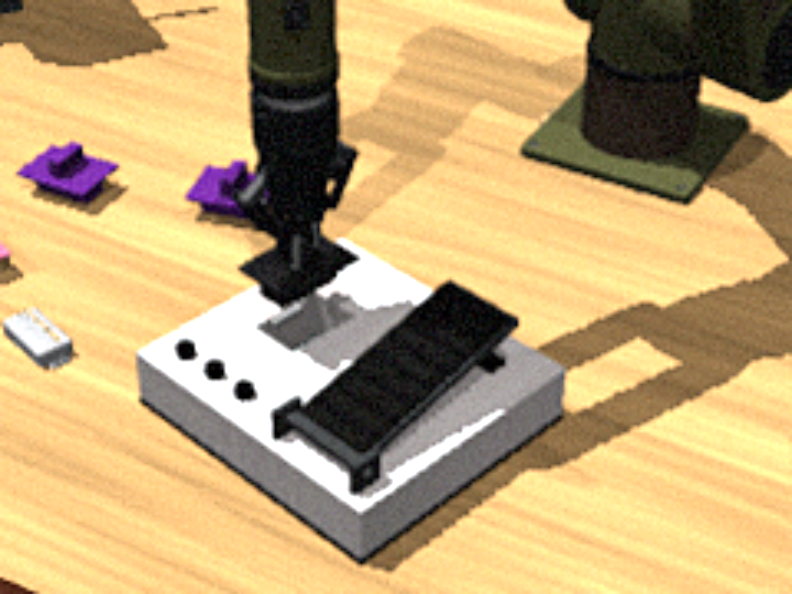

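View pics/top5.png

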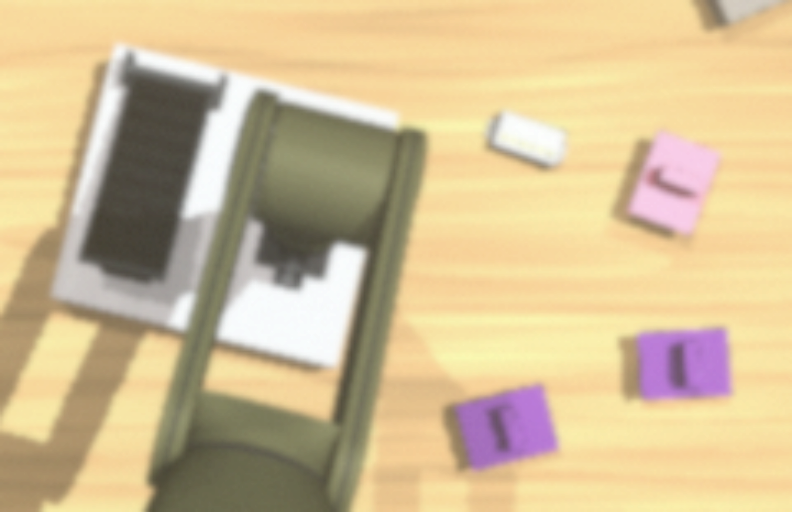

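The cover is over the well and level, offset by about 2–3 mm along tool x. I descend to just above the catches.

```bash
python3 -m pendant '[{"jaw":1,"slide":[0.2,0,1],"turn":0},{"jaw":1,"slide":[0.2,0,2.2],"turn":0},{"jaw":1,"slide":[0.2,0,3.2],"turn":0},{"jaw":1,"slide":[0.2,0,4],"turn":0},{"jaw":1,"slide":[0.2,0,4],"turn":0}]'
python3 -m pendant '[{"jaw":1,"slide":[0,0,0],"turn":0},{"jaw":1,"slide":[0,0,0],"turn":0}]'
python3 - <<'E'
from geo import *
from rig import r
print(go(r.get_obs(),[*well,.066]))
c=r.capture("wrist");cv2.imwrite("pics/w6.png",cv2.convertScaleAbs(c["image"],alpha=1.5))
b=(120,300,200,440);c=r.capture("scene");cv2.imwrite("pics/s6.png",cv2.convertScaleAbs(cv2.resize(c["image"][b[0]:b[1],b[2]:b[3]],None,fx=3.3,fy=3.3),alpha=1.8))
E
```

```text
time_s: 8.93
eef_pos: [0.557, -0.105, 0.0882]
ee_rot: [[0.253, 0.967, -0.004], [0.967, -0.253, 0.001], [-0.0, -0.004, -1.0]]
ft_force: [0.0, -0.2, -1.3]
finger_gap: 0.015
time_s: 9.1
eef_pos: [0.5588, -0.1052, 0.0904]
ee_rot: [[0.253, 0.967, 0.0], [0.967, -0.253, -0.0], [-0.0, 0.0, -1.0]]
ft_force: [0.0, 0.1, -0.8]
finger_gap: 0.0143
[ 0.01 -0.12  2.44]
```

View pics/w6.png

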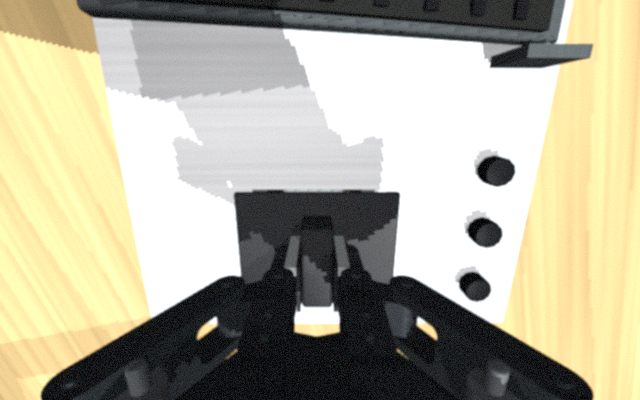

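View pics/s6.png

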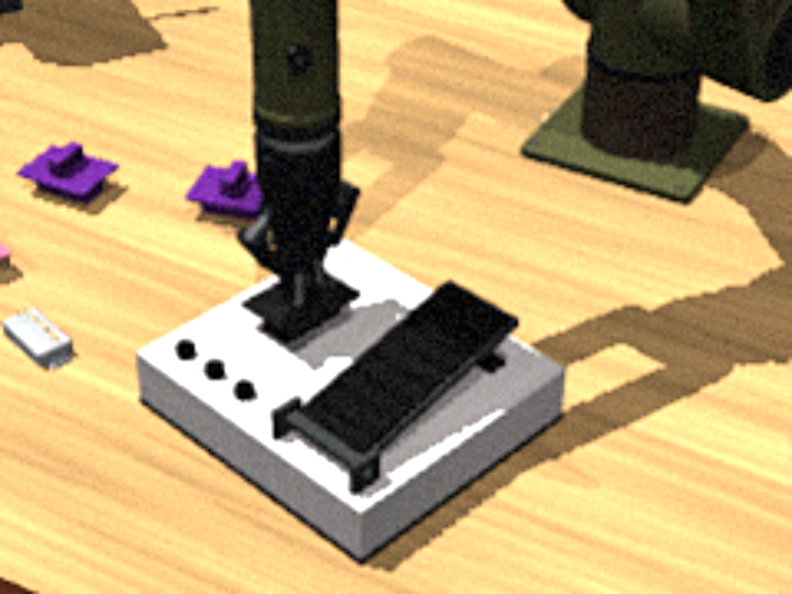

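The skirt is at the mouth of the well and aligned. I press down in small steps, watching the force.

```bash
python3 -m pendant '[{"jaw":1,"slide":[0,0,0.3],"turn":0},{"jaw":1,"slide":[0,0,0.6],"turn":0},{"jaw":1,"slide":[0,0,0.9],"turn":0},{"jaw":1,"slide":[0,0,0.9],"turn":0}]'
python3 -m pendant '[{"jaw":1,"slide":[0,0,0.3],"turn":0},{"jaw":1,"slide":[0,0,0.5],"turn":0},{"jaw":1,"slide":[0,0,0.5],"turn":0}]'
python3 -m pendant '[{"jaw":1,"slide":[0,0,0.2],"turn":0},{"jaw":1,"slide":[0,0,0.3],"turn":0},{"jaw":1,"slide":[0,0,0.3],"turn":0}]'
```

```text
time_s: 9.53
eef_pos: [0.5588, -0.1043, 0.081]
ee_rot: [[0.253, 0.967, 0.0], [0.967, -0.253, 0.001], [0.001, 0.0, -1.0]]
ft_force: [-0.1, 3.0, 0.4]
finger_gap: 0.0148
time_s: 9.78
eef_pos: [0.5595, -0.1045, 0.077]
ee_rot: [[0.253, 0.967, 0.002], [0.967, -0.253, 0.0], [0.001, 0.002, -1.0]]
ft_force: [0.2, 3.7, 4.8]
finger_gap: 0.0145
time_s: 10.03
eef_pos: [0.5598, -0.1046, 0.0742]
ee_rot: [[0.253, 0.967, 0.003], [0.967, -0.253, 0.0], [0.001, 0.003, -1.0]]
ft_force: [1.1, 3.3, 4.3]
finger_gap: 0.0147
```

There's 3 N of sideways push towards +y, so I shift 1 mm that way and continue.

```bash
python3 -m pendant '[{"jaw":1,"slide":[0.1,0,0.1],"turn":0},{"jaw":1,"slide":[0.1,0,0.3],"turn":0},{"jaw":1,"slide":[0.1,0,0.3],"turn":0}]'
python3 -m pendant '[{"jaw":1,"slide":[0,0,0.2],"turn":0},{"jaw":1,"slide":[0,0,0.4],"turn":0},{"jaw":1,"slide":[0,0,0.4],"turn":0}]'
```

```text
time_s: 10.28
eef_pos: [0.5595, -0.1041, 0.07]
ee_rot: [[0.253, 0.968, 0.001], [0.968, -0.253, -0.0], [0.0, 0.001, -1.0]]
ft_force: [3.0, 0.8, -4.1]
finger_gap: 0.0149
time_s: 10.53
eef_pos: [0.5583, -0.1038, 0.066]
ee_rot: [[0.253, 0.968, -0.001], [0.968, -0.253, 0.0], [0.0, -0.001, -1.0]]
ft_force: [1.0, 1.8, 1.6]
finger_gap: 0.0142
```

The force dropped and the TCP is at the predicted home height of 66 mm. Now I build up about 10 N.

```bash
python3 -m pendant '[{"jaw":1,"slide":[0,0,0.1],"turn":0},{"jaw":1,"slide":[0,0,0.2],"turn":0},{"jaw":1,"slide":[0,0,0.2],"turn":0},{"jaw":1,"slide":[0,0,0.2],"turn":0}]'
python3 -m pendant '[{"jaw":1,"slide":[0,0,0],"turn":0},{"jaw":1,"slide":[0,0,0],"turn":0}]'
```

```text
time_s: 10.87
eef_pos: [0.5584, -0.1038, 0.066]
ee_rot: [[0.253, 0.968, -0.0], [0.968, -0.253, 0.0], [0.0, -0.0, -1.0]]
ft_force: [-2.2, 3.3, 15.5]
finger_gap: 0.0149
time_s: 11.03
eef_pos: [0.5583, -0.1038, 0.066]
ee_rot: [[0.253, 0.968, -0.0], [0.968, -0.253, 0.0], [0.0, -0.0, -1.0]]
ft_force: [-3.4, 3.9, 14.7]
finger_gap: 0.0147
```

```bash
python3 -m pendant '[{"jaw":1,"slide":[0,0,-0.05],"turn":0},{"jaw":1,"slide":[0,0,-0.05],"turn":0},{"jaw":1,"slide":[0,0,-0.05],"turn":0}]'
python3 - <<'E'
from geo import *
from rig import r
print(go(r.get_obs(),[*well,.066]))
c=r.capture("wrist");cv2.imwrite("pics/w7.png",cv2.convertScaleAbs(c["image"],alpha=1.5))
P=cloud(c);print([P[v,u].round(4).tolist() for u,v in((250,205),(385,205),(316,205),(200,240),(440,240))])
b=(120,300,200,440);c=r.capture("scene");cv2.imwrite("pics/s7.png",cv2.convertScaleAbs(cv2.resize(c["image"][b[0]:b[1],b[2]:b[3]],None,fx=3.3,fy=3.3),alpha=1.8))
c=r.capture("top");P2=cloud(c);P0=cloud(np.load("top0.npz"))
for n,(u,v) in dict(pick=(400,152),jar=(179,217),drv=(203,138)).items():print(n,P0[v,u],P2[v,u])
E
```

```text
time_s: 11.28
eef_pos: [0.5583, -0.1038, 0.066]
ee_rot: [[0.253, 0.968, -0.0], [0.968, -0.253, 0.0], [0.0, -0.0, -1.0]]
ft_force: [-1.0, 2.3, 10.8]
finger_gap: 0.0145
[-0.11 -0.04 -0.  ]
[[0.5288, -0.069, 0.0637], [0.5994, -0.0873, 0.0643], [0.5635, -0.0778, 0.0646], [0.4924, -0.083, 0.0592], [0.627, -0.1179, 0.06]]
pick [ 0.65239403 -0.3507871   0.01826998] [ 0.65242923 -0.3508395   0.0180326 ]
jar [0.44247307 0.37245594 0.07818533] [0.44255361 0.36936976 0.08743352]
drv [0.70673286 0.31202547 0.02102184] [0.70557518 0.31034731 0.02714041]
```

View pics/w7.png

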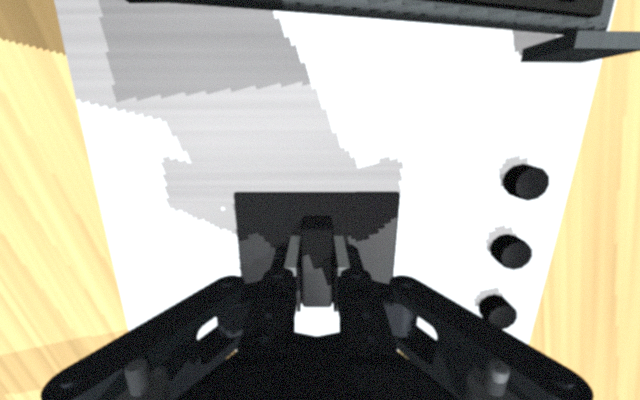

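View pics/s7.png

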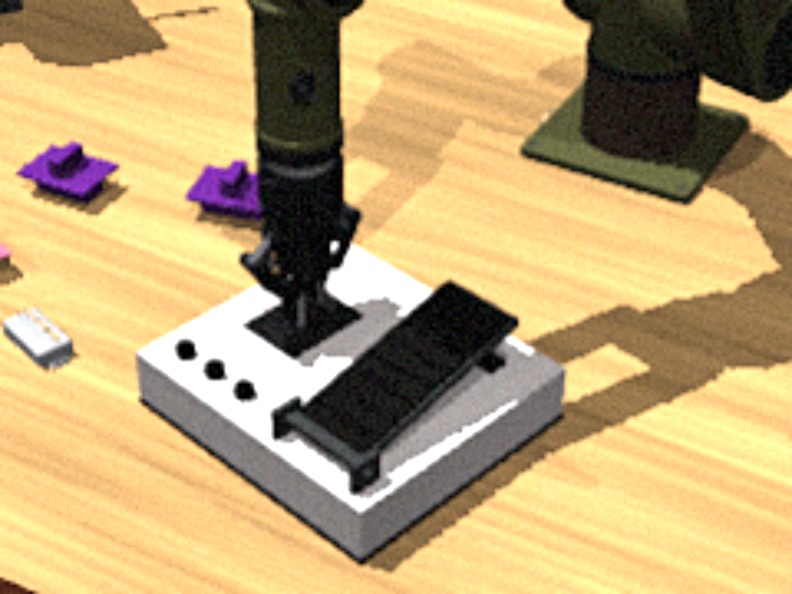

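The plate lies flat on the deck (top at 64 mm all across, deck at 60 mm), the treadle is up and the push is 10.8 N.

```bash
python3 - <<'E'
from rig import r
print(r.get_obs()['ft_force']);print(r.finish_job());o=r.get_obs();print(o['ft_force'],o['eef_pos'])
E
```

```text
[-1.81363777  3.05445407 10.89156843]
the job is handed in; nothing more can be done
None
the job is handed in; nothing more can be done
```

I pushed the treadle down onto its stop, where the force rose to 31 N. It sprang back up, and the last picture shows it still up. I then gripped the dark cover by its rib, regrasping once about 8 mm lower, and lowered it into the well. It snapped home, and I handed the job in while still pressing down on it with the gripper; no verdict was reported.

**Cover:** the last checks put the top of its plate at about 64 mm all across, with the deck at 60 mm, so it lies flat. It sits about 1 mm from my estimate of the well's centre. The push just before handing in was 10.9 N.

**Bystanders:** the pickup read the same spot as at the start. The single-pixel readings on the jar and screwdriver shifted by 1–9 mm, mostly in height. I put that down to depth noise near their edges, since the arm never went near them, but I did not measure them again.

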